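Snap the gate hook onto the jack's anchor eye

ROBOT

A 6-joint arm with a two-finger parallel gripper is mounted at the origin on the work surface. World frame = base frame: x ahead of the robot, y to its left, z up, the work surface at z = 0. Lengths are in m, angles in degrees, forces in N, time in s.
With the tool pointing down it reaches from about 0.35 to 0.875 m from the base axis. Payload 4.2 kg.
Tool frame: the origin (TCP) lies midway between the tips of the shut fingers; the grasp point (between the pads) lies 19 mm behind it; z points along the fingers, y is the direction in which the jaws open and shut (so a half turn about z gives the same grasp; the last joint's range is limited). The gripper opens to 87 mm and grips with 3 to 60 N. Pads are 19 mm wide; open, the fingers measure 117 mm over their backs; the gripper's body (75 mm by 190 mm) begins 51 mm behind the grasp point.
Start: joints at [-48.667, 22.042, 0.453, 0, -68.411, -14.817], TCP at [0.279, -0.559, 0.223] pointing down, gripper open.
Joint ranges: [-179.83, 179.83], [-69.29, 118.12], [-61.27, 80.66], [-181.25, 117.63], [-171.15, -9.14], [-177.46, 177.46]. Speed limits (degrees/s): [159.86, 159.86, 180, 180, 180, 180].

INTERFACE

Orientations are given as a 3x3 rotation matrix whose columns are the frame's x, y, z axes.
In Python, from station import r gives the robot as it stands.
- The arm moves only by the tool play_rows, never from a script. Its argument "commands" is a list that holds one entry, the list of rows, each a list of 7 numbers: the shift along the world's x, y, z in m, then the turn, a rotation vector about the world's x, y, z in rad, then the closure, from 0 (fully open) to 1 (shut). A call has 1 to 5 rows; each row is the pose to reach, as a shift and turn from the pose commanded when the call began; what a row does not reach only later rows make up. A row lasts 1/10 s, in which the tool goes at most 50 mm and 8.59 degrees, less where a joint would pass 70% of its speed; a pose out of reach is approached as far as the arm can. A call with a gripper value outside its range is refused whole. The fingers move at their own pace and stop on an object; the grip force is fixed at half the most. Time passes only in rows, so rows that repeat a pose let the fingers close. It gives the time, the measured TCP pose, the force and the opening at its end, in the units of the state.
- r.sense(): the state, without advancing time (a new reading comes with each control period).
- r.capture(name): name is "scene" or "top" or "wrist"; returns a dict with "image" (480x640x3 uint8, red, green, blue), "range_z" (480x640 float32, m along the optical axis (not along the pixel's ray), 0 where there is no reading), "intrinsics" (3x3 intrinsics, pixels), "extrinsics" (4x4, takes a point from camera to world coordinates); the wrist camera has in their place "mount" (4x4, takes a point from camera to tool coordinates, whose origin is the TCP and whose axes are the flange's). Camera axes: x right, y up, looking along -z (the intrinsics and any distortion apply to the point x, -y, -z); pixel columns grow to the right and rows downward; lengths in m; the calibration is good to about 2 mm. A picture is of the moment at which its call begins: read the wrist's pose just before it.
- r.finish_job(): hands the job in, once; it reports no verdict.
The state is a dict: "time_s": time; "joints": joint angles; "joint_velocities": joint speeds; "effort": joint torques, N m; "tcp_pos": TCP position; "ee_rot": TCP orientation; "wrist_force": force on the tool from outside, world axes, zero at the start; "moment": the same for the moment, N m; "gripper_width": opening from 0.0 (shut) to 1.0 (fully open).
Only numpy, scipy, OpenCV 4.12 (cv2) and the standard library are available. Lean on these libraries where they do the work, as an engineer would, in place of code of your own. Each camera call takes 0.05 s, during which the arm holds its last target. There are 200 camera calls.

TASK

Clear the lane in front of the screw jack's anchor eye by standing the bronze thrust washer stack upright on top of the green fixture cube, its whole foot on the cube. Then slide the gated snap hook flat along the glass, never lifting it, round the bench clutter and push it mouth first onto the outer leg of the anchor eye until the sprung gate flicks shut behind the leg. Leave the other loose things where they are.

Things in the scene. Friction and masses are not known exactly. Their poses are not given: they have to be found in the camera images.
- hook: Snap hook of bare steel flat on the glass, 187 mm long, 84 wide, 18 thick, 0.45 kg; slides with 2 to 4 N. Origin: underside, at the throat's middle; +x points out of the mouth, z up. Throat x -32..24, y -20..20. Mouth 26 wide between rounded jaws (x 24..38), shut by the gate. Cross block x -62..-32, y -42..42, its square rear shoulders at x -62 can be pushed. Then shank and round tail.
- hook_shank (a point): Mid-length, mid-height of the snap hook's bare shank (hook x = -84.5 mm, height 9; axes as the hook's): a straight bar 30 mm wide, 18 high, with 45 clear between the shoulders ahead (x -62) and the round tail behind (42 across, centred at hook x -128). Two fingertips can stand astride it and push on the shoulders and steer without gripping.
- gate (a joint): Dark hinged bar closing the snap hook's mouth, on an upright pin at hook x 20, y -16 mm; 33 mm long, sprung. 0 = shut, grows to 1.55 rad as it is pushed into the throat; cannot swing outward. 2 to 4 N from the leg swing it (the whole push, with friction, up to 15 N); it flicks shut once the leg is past about hook x -16. The leg meets the rear wall at hook x -27.
- eye_leg (a point): Foot, at bench height, of the outer upright leg of the anchor eye: round steel, 10 mm thick, on the glass 145 in front of the jack's axis. From its top a 10 thick bar (under side at 38, top at 48) runs level back to the jack, closing the loop; 80 mm are free between leg and jack foot. Axes as jack.
- jack: Crank-driven screw jack of cast steel, fixed to the bench, 221 mm high, square foot 130 by 130 by 22. Origin at the centre of its foot's underside. Its -x side is the front, where the anchor eye stands; +x is the crank side. The hook must come onto the leg from the front, about along the jack's +x direction.
- washers: Bronze thrust washer stack, one piece, upright cylinder 46 mm across and 40 high, about 0.38 kg, origin at the centre of its underside. It stands in the lane about 50 to 70 in front of the eye's leg.
- cube: Green anodized modular fixture cube, 75 mm a side, fixed to the bench; origin at the centre of its underside, flat top at 75. It and the toggle plunger trade places from start to start.
- plunger: Stainless toggle plunger, fixed to the bench, 82 mm (x, from -41 to 41) by 50 (y) and 75 high, origin at the centre of its underside.
- pusher: Bystander, loose: grey rubber-tipped pusher lying on the glass, about 165 mm long (along its x), 30 wide and 26 high, origin under its middle.
- vblock: Bystander, loose: dark steel V-block 50 mm by 44 by 36 high, origin at the centre of its underside.
- openhook: Bystander, loose: small plain J hook without a gate, lying flat, about 130 mm long (x -74 to 56) by 66 (y -14 to 52), 12 thick, origin on its shank.
- oilcan: Bystander, loose: aluminium can 56 mm across, 120 high, upright, origin at the centre of its underside.
- wrench: Bystander, loose: steel wrench lying flat on the glass at the far side, under 220 mm long (along its x) and 40 wide, origin near its middle.

How it is judged (in metres and radians):
On the way, in this order (a step that is already met when the one before it is completed fails the run):
1. the washer stack stands released on the green cube (horizontal distance between washers and cube below 0.02 m and z of washers in the frame of cube between 0.071 and 0.079 m and angle between washers's own z axis and vertical below 0.1 rad and contact force between the fingers and washers below 0.1 N), for 0.2 s.
2. the eye's leg pushes the hook's gate open (value of joint gate above 0.5 rad and horizontal distance between eye_leg and hook below 0.04 m).
At the end, for the whole second after the job is handed in: leg inside the hook's throat (hook x -30 to 18 mm, within 18 mm of its middle), gate shut (under 0.12 rad), hook flat on the glass (tilt under 0.12 rad, under 8 mm up); washer stack upright on the green cube (centres within 20 mm, tilt under 0.1 rad); both at rest (horizontal distance between washers and cube below 0.02 m and z of washers in the frame of cube between 0.071 and 0.079 m and angle between washers's own z axis and vertical below 0.1 rad and x of eye_leg in the frame of hook between -0.03 and 0.018 m and y of eye_leg in the frame of hook between -0.018 and 0.018 m and value of joint gate below 0.12 rad and angle between hook's own z axis and vertical below 0.12 rad and height (world z) of hook below 0.008 m and linear speed of each of hook, washers below 0.02 m/s); the robot touches nothing.
It fails at once if the snap hook is lifted (over 15 mm) or tipped (over 0.35 rad) off the glass (height (world z) of hook above 0.015 m or angle between hook's own z axis and vertical above 0.35 rad).
It fails at once if the washer stack is tipped over (angle between washers's own z axis and vertical above 0.7 rad).
It fails at once if a loose bystander is displaced by more than 25 mm (distance of any of pusher, vblock, openhook, oilcan, wrench from where it was at the start of the episode above 0.025 m).
It also fails if it takes over 59 s, if anything falls off the work surface, if the arm or the gripper's body presses on something with over 40 N, if the wrist force passes 120 N, or if a joint passes its speed limit or range.

## Working session

There is one attempt and no reset: what is moved stays moved. The work goes in short steps, Python scripts to look and compute and a tool call to move; the robot and the scene stay as the last step left them, time stands still between calls to the robot, and variables do not carry over. Pictures are saved under pics/ and viewed, about 8 in all and at most 12, crops included, and the job is handed in when it is done.

Besides the shell and the picture viewer there is one more tool, called after "Request:" in YAML: its name, and indented under it one key for each argument. play_rows: Moves the arm, as the interface text tells. Its arguments: {"type":"object","properties":{"commands":{"type":"array","items":{"type":"array","items":{"type":"array","items":{"type":"number"}}}}},"required":["commands"]}

```bash
ls; mkdir -p pics
cat > h.py <<'E'
import numpy as np, cv2
from station import r
def cap(n):
    s=r.sense(); c=r.capture(n); K=np.array(c["intrinsics"])
    if "extrinsics" in c: T=np.array(c["extrinsics"])
    else:
        A=np.eye(4);A[:3,:3]=np.array(s["ee_rot"]);A[:3,3]=s["tcp_pos"];T=A@np.array(c["mount"])
    d=c["range_z"]; v,u=np.mgrid[0:480,0:640]
    x=(u-K[0,2])/K[0,0]*d; y=(v-K[1,2])/K[1,1]*d
    P=np.stack([x,-y,-d],-1)@T[:3,:3].T+T[:3,3]
    P[d==0]=np.nan
    return c["image"],P,K,T
def save(n,im): cv2.imwrite("pics/"+n+".png",im[:,:,::-1])
E
python3 - <<'E'
from h import *
s=r.sense(); print(s["time_s"],s["tcp_pos"],s["ee_rot"],s["gripper_width"],s["wrist_force"])
for n in("scene","top"):
    im,P,K,T=cap(n); save(n+"0",im); np.savez(n+"0",im=im,P=P,K=K,T=T); print(n,K[0,0],T[:3,3],np.nanmin(P.reshape(-1,3),0),np.nanmax(P.reshape(-1,3),0))
E
```

```text
pics
0.0 [ 0.27880187 -0.55871066  0.22146497] [[-8.94889878e-01 -4.46285851e-01 -1.02310337e-03]
 [-4.46287018e-01  8.94887873e-01  1.89549792e-03]
 [ 6.96288983e-05  2.15285966e-03 -9.99997680e-01]] 1.0046218904193118 [-0.50939568  0.92752046 -0.00296433]
scene 459.43325507864154 [ 1.16424688 -0.40375937  0.82846052] [-1.350599   -0.74012082 -0.77049315] [1.36843611 2.23244236 0.58692752]
top 483.64678335856775 [ 0.49799324 -0.02274534  0.90877051] [ 0.15628274 -1.18418104 -0.76695922] [1.58669707 1.14786341 0.22660549]
```

View pics/top0.png

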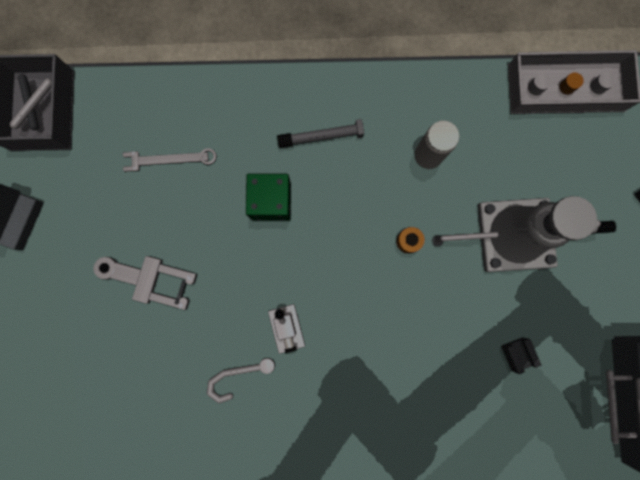

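View pics/scene0.png

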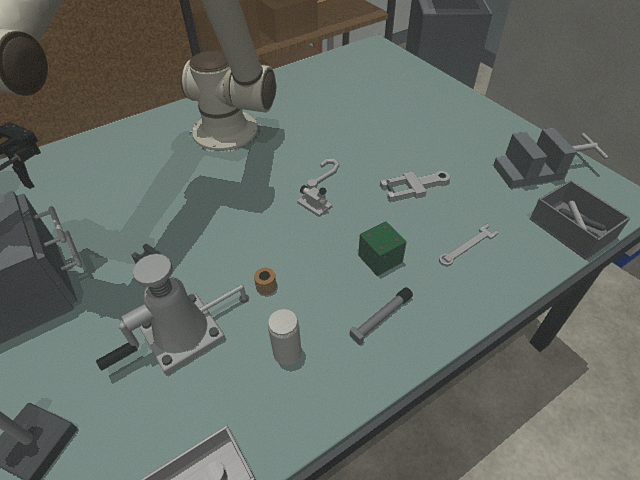

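```bash
cat > a.py <<'E'
from h import *
for n in("top","scene"):
    D=np.load(n+"0.npz"); P=D["P"]; im=D["im"].astype(int)
    Q=P.reshape(-1,3); z=Q[:,2]
    t=(np.abs(z)<.03)&(Q[:,0]>.25)&(Q[:,0]<.8)&(np.abs(Q[:,1])<.45)
    ok=t&(np.abs(z)<.004); print(n,"table z",np.median(z[ok]))
    g=np.where((z>.006)&(Q[:,0]>.1)&(Q[:,0]<.9)&(np.abs(Q[:,1])<.6),1,0).reshape(480,640).astype(np.uint8)
    N,L,S,C=cv2.connectedComponentsWithStats(g)
    for i in range(1,N):
        if S[i,4]<60: continue
        p=P[L==i]; top=np.percentile(p[:,2],95); 
        pt=p[p[:,2]>top-.008]
        (c,w,a)=cv2.minAreaRect((pt[:,:2]*1000).astype(np.float32))
        print(i,C[i].round(),S[i,4],"ztop %.3f"%top,"c",np.round(c),"wh",np.round(w),"a %.1f"%a,"mean",pt.mean(0).round(4),im[L==i].mean(0).round())
E
python3 a.py
```

```text
top table z 0.0013538574381138369
1 [565.  94.] 3595 ztop 0.051 c [ 838. -486.] wh [221.  64.] a 73.4 mean [ 0.8427 -0.4715  0.0495] [76. 70. 67.]
2 [ 36. 116.] 4284 ztop 0.071 c [839. 507.] wh [ 95. 123.] a 89.1 mean [0.8174 0.4801 0.0692] [43. 42. 43.]
29 [320. 135.] 1014 ztop 0.028 c [796. -20.] wh [ 30. 164.] a 7.2 mean [ 0.7939 -0.0211  0.0239] [57. 57. 57.]
31 [436. 145.] 1450 ztop 0.123 c [ 755. -227.] wh [51. 51.] a 60.0 mean [ 0.7543 -0.2268  0.1213] [97. 97. 93.]
52 [165. 159.] 872 ztop 0.012 c [754. 269.] wh [ 38. 180.] a 1.1 mean [0.7551 0.275  0.0087] [116. 112. 112.]
82 [268. 197.] 2100 ztop 0.079 c [669.  75.] wh [75. 74.] a 89.0 mean [0.6689 0.074  0.0763] [20. 59. 33.]
99 [ 16. 217.] 1925 ztop 0.069 c [674. 542.] wh [17. 50.] a 89.5 mean [0.6766 0.5405 0.0715] [45. 46. 47.]
115 [531. 231.] 7383 ztop 0.223 c [ 597. -382.] wh [63. 63.] a 52.7 mean [ 0.5971 -0.3809  0.222 ] [77. 75. 75.]
143 [410. 240.] 579 ztop 0.044 c [ 589. -183.] wh [45. 44.] a 1.1 mean [ 0.5892 -0.1823  0.0415] [92. 62. 32.]
178 [145. 279.] 2427 ztop 0.022 c [528. 312.] wh [188.  84.] a 73.7 mean [
[... 1712 characters left out ...]
.2191] [100. 103. 101.]
31 [459. 251.] 86 ztop 0.009 c [761. 232.] wh [19. 81.] a 9.6 mean [0.761  0.2364 0.0074] [146. 147. 145.]
39 [265. 280.] 460 ztop 0.041 c [ 592. -183.] wh [45. 45.] a 47.3 mean [ 0.5927 -0.1836  0.0389] [100.  83.  63.]
40 [381. 315.] 808 ztop 0.025 c [798. -20.] wh [ 29. 166.] a 6.9 mean [ 0.7981 -0.0257  0.0213] [87. 90. 89.]
41 [285. 336.] 1469 ztop 0.120 c [ 756. -227.] wh [49. 52.] a 59.0 mean [ 0.7575 -0.2281  0.1185] [126. 127. 122.]
42 [193. 454.] 1243 ztop 0.050 c [ 867. -463.] wh [149.  65.] a 89.1 mean [ 0.8458 -0.4484  0.0473] [103. 103. 102.]
66 [215. 471.] 342 ztop 0.035 c [ 883. -437.] wh [32. 26.] a 58.7 mean [ 0.8842 -0.4378  0.0333] [157. 156. 155.]
```

```bash
cat > b.py <<'E'
from h import *
def box(Q,lo,hi):
    Q=Q.reshape(-1,3); return Q[np.all((Q>lo)&(Q<hi),1)]
for n in("top","scene"):
    P=np.load(n+"0.npz")["P"]
    for nm,lo,hi in [("plung",(.38,-.02,.008),(.56,.15,.09)),("plungbase",(.38,-.02,.004),(.56,.15,.02)),("bar",(.55,-.32,.034),(.66,-.215,.06)),("foot",(.48,-.50,.015),(.72,-.28,.03)),
      ("shank",(.4,.2,.008),(.65,.45,.03))]:
        q=box(P,lo,hi)
        if len(q)<10: print(n,nm,len(q));continue
        c,w,a=cv2.minAreaRect((q[:,:2]*1000).astype(np.float32))
        print(n,nm,len(q),np.round(c,1),np.round(w,1),round(a,1),"min",q.min(0).round(3),"max",q.max(0).round(3))
        if nm=="bar":
            vx=cv2.fitLine((q[:,:2]).astype(np.float32),cv2.DIST_HUBER,0,.01,.01).ravel(); print("line",vx, np.degrees(np.arctan2(vx[1],vx[0])))
    np.savez
im=np.load("top0.npz")["im"]; c=im[180:370,70:470]; save("crop0",cv2.resize(c,(800,380),interpolation=cv2.INTER_CUBIC))
E
python3 b.py
```

```text
top plung 1215 [431.9  47.2] [79.9 50.1] 14.3 min [0.388 0.014 0.008] max [0.475 0.079 0.079]
top plungbase 1009 [469.2  64.4] [168.8 177.7] 89.9 min [ 0.38  -0.02   0.004] max [0.558 0.149 0.019]
top bar 277 [ 592.1 -276.1] [ 9.9 86.8] 2.8 min [ 0.585 -0.319  0.034] max [ 0.599 -0.233  0.053]
line [ 0.05213871 -0.9986399   0.5918066  -0.2756936 ] -87.011314
top foot 1764 [ 597.6 -381.9] [130.1 130.7] 3.0 min [ 0.531 -0.45   0.015] max [ 0.665 -0.314  0.03 ]
top shank 2405 [528.  312.2] [187.5  84.1] 73.7 min [0.471 0.213 0.008] max [0.569 0.402 0.024]
scene plung 540 [429.6  56.2] [86.1 74.7] 13.0 min [0.38  0.015 0.008] max [0.477 0.084 0.075]
scene plungbase 280 [435.   45.2] [ 88.1 144.9] 55.5 min [0.38  0.005 0.004] max [0.52  0.115 0.02 ]
scene bar 208 [ 593.9 -277.2] [12.  85.9] 2.8 min [ 0.588 -0.32   0.035] max [ 0.601 -0.234  0.05 ]
line [ 0.04820595 -0.9988374   0.59544194 -0.27697212] -87.23692
scene foot 1525 [ 600.6 -382.9] [131.3 129.8] 3.0 min [ 0.532 -0.451  0.015] max [ 0.667 -0.315  0.03 ]
scene shank 944 [528.8 310.7] [185.2  90. ] 74.3 min [0.47  0.213 0.008] max [0.571 0.399 0.022]
```

View pics/crop0.png

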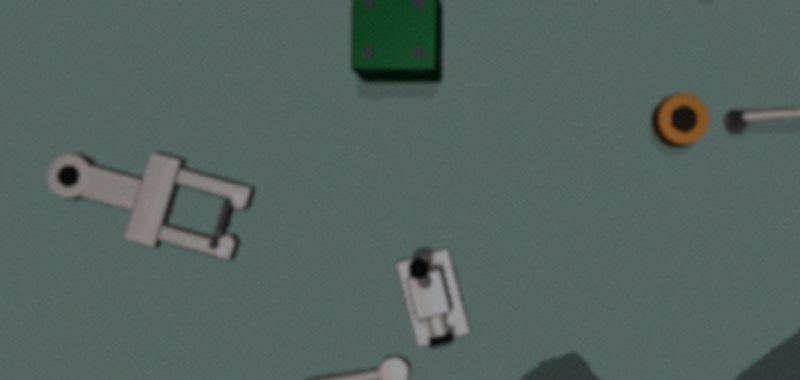

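Request:
play_rows:
  commands:
    - [[0.03,0.04,0,0,0,0.14,0],[0.06,0.075,0,0,0,0.28,0],[0.09,0.11,0,0,0,0.42,0],[0.12,0.145,0,0,0,0.56,0],[0.15,0.18,0,0,0,0.7,0]]

```text
time_s: 0.6
tcp_pos: [0.4297, -0.3775, 0.2222]
ee_rot: [[-0.392, -0.92, -0.001], [-0.92, 0.392, 0.0], [-0.0, 0.001, -1.0]]
wrist_force: [0.9, -0.5, -0.3]
gripper_width: 1.0
```

Request:
play_rows:
  commands:
    - [[0.032,0.037,0,0,0,0.12,0],[0.064,0.075,0,0,0,0.24,0],[0.096,0.115,-0.01,0,0,0.35,0],[0.128,0.155,-0.02,0,0,0.35,0],[0.1615,0.195,-0.03,0,0,0.35,0]]

```text
time_s: 1.1
tcp_pos: [0.5865, -0.188, 0.1933]
ee_rot: [[-0.058, -0.998, -0.001], [-0.998, 0.058, 0.0], [-0.0, 0.001, -1.0]]
wrist_force: [1.6, -0.4, 0.4]
gripper_width: 0.998
```

```bash
cat > w.py <<'E'
from h import *
import sys
im,P,K,T=cap("wrist"); save(sys.argv[1],im); np.savez(sys.argv[1],im=im,P=P); s=r.sense(); print(s["tcp_pos"],np.round(s["ee_rot"],3))
q=P.reshape(-1,3); q=q[np.isfinite(q[:,0])]
b=q[(abs(q[:,0]-.591)<.05)&(abs(q[:,1]+.183)<.045)&(q[:,2]>.03)&(q[:,2]<.06)]
print(len(b), cv2.minAreaRect((b[:,:2]*1000).astype(np.float32)) if len(b)>5 else 0, b[:,2].max() if len(b) else 0)
b=q[(q[:,1]<-.228)&(q[:,1]>-.31)&(abs(q[:,0]-.591)<.03)&(q[:,2]>.034)&(q[:,2]<.06)]
print(len(b), cv2.minAreaRect((b[:,:2]*1000).astype(np.float32)) if len(b)>5 else 0, b[:,1].max() if len(b) else 0)
E
python3 w.py w1
```

```text
[ 0.59034096 -0.18312172  0.190928  ] [[-0.053 -0.999 -0.   ]
 [-0.999  0.053  0.002]
 [-0.002  0.    -1.   ]]
1866 ((590.1904907226562, -184.94525146484375), (44.877532958984375, 45.196685791015625), 40.96759033203125) 0.043382055282765064
1075 ((592.75146484375, -272.9242248535156), (9.985718727111816, 74.66275787353516), 2.9537508487701416) -0.23572660696594305
```

View pics/w1.png

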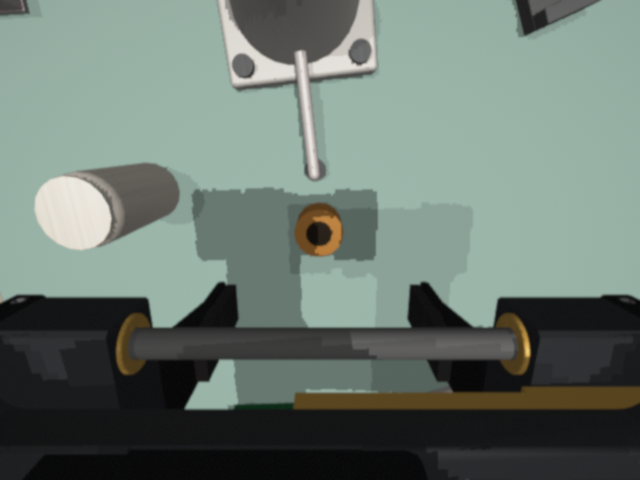

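Request:
play_rows:
  commands:
    - [[0,-0.001,-0.045,0,0,0,0],[0,-0.001,-0.09,0,0,0,0],[0,-0.001,-0.13,0,0,0,0],[0,-0.001,-0.16,0,0,0,0],[0,-0.001,-0.18,0,0,0,0]]

```text
time_s: 1.65
tcp_pos: [0.5839, -0.1906, 0.0107]
ee_rot: [[-0.058, -0.998, -0.005], [-0.998, 0.058, 0.001], [-0.0, 0.005, -1.0]]
wrist_force: [-0.3, -0.7, 0.0]
gripper_width: 0.999
```

Request:
play_rows:
  commands:
    - [[0,0,0,0,0,0,0],[0,0,0,0,0,0,0.6],[0,0,0,0,0,0,1],[0,0,0,0,0,0,1],[0,0,0,0,0,0,1]]

```text
time_s: 2.15
tcp_pos: [0.5865, -0.191, 0.0153]
ee_rot: [[-0.058, -0.998, 0.002], [-0.998, 0.058, -0.0], [0.0, -0.002, -1.0]]
wrist_force: [-0.1, -0.3, 0.7]
gripper_width: 0.722
```

Request:
play_rows:
  commands:
    - [[0,0,0,0,0,0,1],[0,0,0,0,0,0,1],[0,0,0,0,0,0,1],[0,0,0,0,0,0,1],[0,0,0,0,0,0,1]]

```text
time_s: 2.65
tcp_pos: [0.5874, -0.191, 0.0148]
ee_rot: [[-0.057, -0.998, 0.003], [-0.998, 0.057, -0.001], [0.0, -0.003, -1.0]]
wrist_force: [3.4, -0.7, 1.7]
gripper_width: 0.526
```

```bash
python3 -c "
from station import r
for i in range(3):
  s=r.sense(); print(s['time_s'],s['tcp_pos'],s['gripper_width'],s['wrist_force'],s['joints'])"
```

```text
2.65 [ 0.58743521 -0.19100929  0.01477658] 0.5255022737323081 [ 3.44252862 -0.70093512  1.72845199] [-3.00797370e+00  3.33746819e+01 -1.41626703e+01  3.35057373e-02
 -4.22643214e+01 -3.10942701e-01]
2.65 [ 0.58743521 -0.19100929  0.01477658] 0.5255022737323081 [ 3.44252862 -0.70093512  1.72845199] [-3.00797370e+00  3.33746819e+01 -1.41626703e+01  3.35057373e-02
 -4.22643214e+01 -3.10942701e-01]
2.65 [ 0.58743521 -0.19100929  0.01477658] 0.5255022737323081 [ 3.44252862 -0.70093512  1.72845199] [-3.00797370e+00  3.33746819e+01 -1.41626703e+01  3.35057373e-02
 -4.22643214e+01 -3.10942701e-01]
```

Request:
play_rows:
  commands:
    - [[0,0,0,0,0,0,1],[0,0,0.01,0,0,0,1],[0,0,0.03,0,0,0,1],[0,0,0.06,0,0,0,1],[0,0,0.1,0,0,0,1]]

```text
time_s: 3.15
tcp_pos: [0.5808, -0.1902, 0.1108]
ee_rot: [[-0.06, -0.998, -0.013], [-0.998, 0.06, 0.003], [-0.002, 0.013, -1.0]]
wrist_force: [1.0, -0.2, -4.3]
gripper_width: 0.519
```

```bash
python3 w.py w2; python3 -c "
from station import r
s=r.sense(); print(s['time_s'],s['tcp_pos'],s['gripper_width'],s['wrist_force'])"
```

```text
[ 0.58609243 -0.19160078  0.12017032] [[-0.057 -0.998  0.003]
 [-0.998  0.057 -0.002]
 [ 0.002 -0.003 -1.   ]]
0 0 0
2006 ((592.7694702148438, -272.4014892578125), (10.014049530029297, 75.27798461914062), 2.9075865745544434) -0.23475304994086676
3.2 [ 0.58609243 -0.19160078  0.12017032] 0.5170288904025548 [ 2.39468479 -0.29108419  2.09104306]
```

Run:
```python
from h import *
im,P,K,T=cap("wrist"); s=r.sense(); print(s["tcp_pos"])
i=im.astype(int); m=(i[...,0]>i[...,2]*1.5)&(i[...,0]>60); m[380:]=0
q=P[m]; q=q[np.isfinite(q[:,0])]; q=q[(q[:,2]<.25)&(abs(q[:,0]-.59)<.06)&(abs(q[:,1]+.19)<.06)]
t=q[q[:,2]>np.percentile(q[:,2],95)-.006]; print(len(q),np.percentile(q[:,2],[1,50,99]),t.min(0),t.max(0),t.mean(0), cv2.minEnclosingCircle((t[:,:2]*1000).astype(np.float32)))
save("w3",im[200:480,150:500])
```

```text
[ 0.58724649 -0.19142516  0.1185446 ]
7185 [0.11026383 0.14564439 0.21199715] [ 0.55610965 -0.23050337  0.20457724] [ 0.61268107 -0.21151707  0.21344861] [ 0.5841628  -0.22243551  0.20920452] ((584.2144165039062, -220.0995330810547), 28.87042808532715)
```

View pics/w3.png

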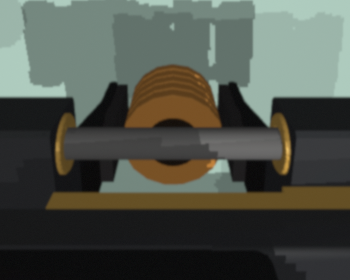

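Run:
```python
from h import *
im,P,K,T=cap("wrist"); s=r.sense(); print(s["tcp_pos"])
i=im.astype(int); m=(i[...,0]>i[...,2]*1.5)&(i[...,0]>60); m[380:]=0
q=P[m]; q=q[np.isfinite(q[:,0])]; q=q[(q[:,2]<.165)&(abs(q[:,0]-.59)<.04)&(abs(q[:,1]+.19)<.05)]
h,e=np.histogram(q[:,2],bins=np.arange(.1,.166,.004)); print(list(zip(e.round(3),h)))
t=q[(q[:,2]>e[h.argmax()]-.004)&(q[:,2]<e[h.argmax()]+.008)]
print(t.min(0),t.max(0),cv2.minEnclosingCircle((t[:,:2]*1000).astype(np.float32)))
```

```text
[ 0.58531285 -0.19077816  0.11540417]
[(np.float64(0.1), np.int64(0)), (np.float64(0.104), np.int64(55)), (np.float64(0.108), np.int64(291)), (np.float64(0.112), np.int64(92)), (np.float64(0.116), np.int64(279)), (np.float64(0.12), np.int64(159)), (np.float64(0.124), np.int64(308)), (np.float64(0.128), np.int64(203)), (np.float64(0.132), np.int64(365)), (np.float64(0.136), np.int64(226)), (np.float64(0.14), np.int64(1681)), (np.float64(0.144), np.int64(2058)), (np.float64(0.148), np.int64(0)), (np.float64(0.152), np.int64(0)), (np.float64(0.156), np.int64(0)), (np.float64(0.16), np.int64(0))]
[ 0.56560041 -0.2081003   0.14001354] [ 0.60801531 -0.16343887  0.14622614] ((587.7583618164062, -184.95053100585938), 23.349079132080078)
```

Request:
play_rows:
  commands:
    - [[0,0,0.025,0,0,0,1],[0.01,0.03,0.03,0,0,0,1],[0.025,0.07,0.03,0,0,0,1],[0.04,0.11,0.03,0,0,0,1],[0.053,0.15,0.03,0,0,0,1]]

```text
time_s: 3.8
tcp_pos: [0.6359, -0.0397, 0.1402]
ee_rot: [[-0.06, -0.998, -0.009], [-0.998, 0.06, 0.0], [0.0, 0.009, -1.0]]
wrist_force: [0.7, -0.3, -4.8]
gripper_width: 0.523
```

Request:
play_rows:
  commands:
    - [[0.012,0.04,0,0,0,0,1],[0.022,0.075,0,0,0,0,1],[0.028,0.095,0,0,0,0,1],[0.0315,0.11,0,0,0,0,1],[0.0315,0.11,0,0,0,0,1]]

```text
time_s: 4.3
tcp_pos: [0.6692, 0.0703, 0.1418]
ee_rot: [[-0.057, -0.998, -0.004], [-0.998, 0.057, -0.001], [0.001, 0.004, -1.0]]
wrist_force: [0.3, 0.8, -4.5]
gripper_width: 0.518
```

```bash
cat > o.py <<'E'
from h import *
for n in ("wrist","top"):
    im,P,K,T=cap(n); s=r.sense(); print(n,s["time_s"],s["tcp_pos"].round(4),s["gripper_width"])
    i=im.astype(int); m=(i[...,0]>i[...,2]*1.5)&(i[...,0]>60)
    if n=="wrist": m[380:]=0
    q=P[m]; q=q[np.isfinite(q[:,0])]; q=q[(q[:,2]<.24)&(abs(q[:,0]-.67)<.05)&(abs(q[:,1]-.075)<.05)]
    tz=s["tcp_pos"][2]; q=q[q[:,2]<tz+.045]
    if len(q)>20:
        zt=np.percentile(q[:,2],90); t=q[q[:,2]>zt-.005]
        print("top z",zt,cv2.minEnclosingCircle((t[:,:2]*1000).astype(np.float32)),len(t))
    g=(i[...,1]>i[...,0]*1.6)&(i[...,1]>i[...,2]*1.3); q=P[g]; q=q[np.isfinite(q[:,0])]; q=q[(abs(q[:,2]-.075)<.007)&(abs(q[:,0]-.67)<.06)&(abs(q[:,1]-.075)<.06)]
    if len(q)>50: print("cube",cv2.minAreaRect((q[:,:2]*1000).astype(np.float32)),np.median(q[:,2]),len(q))
E
python3 o.py
```

```text
wrist 4.35 [0.6691 0.069  0.1422] 0.5180472705935386
top z 0.1678592531724793 ((669.5216064453125, 76.67808532714844), 23.296022415161133) 3782
cube ((670.9049072265625, 69.1629638671875), (68.60686492919922, 73.32305908203125), 88.72064971923828) 0.07533307827423127 6788
top 4.4 [0.6692 0.0683 0.1427] 0.5155909988218128
cube ((669.5723266601562, 71.77952575683594), (69.81819915771484, 73.46643829345703), 87.98697662353516) 0.07612884742628634 307
```

Request:
play_rows:
  commands:
    - [[0,-0.002,-0.02,0,0,0,1],[0,-0.002,-0.035,0,0,0,1],[0,-0.002,-0.044,0,0,0,1],[0,-0.002,-0.048,0,0,0,1],[0,-0.002,-0.05,0,0,0,1]]

```text
time_s: 4.9
tcp_pos: [0.6703, 0.0663, 0.0939]
ee_rot: [[-0.059, -0.998, -0.0], [-0.998, 0.059, -0.0], [0.0, 0.0, -1.0]]
wrist_force: [-0.4, -0.3, -4.6]
gripper_width: 0.518
```

Request:
play_rows:
  commands:
    - [[0,0,-0.001,0,0,0,1],[0,0,-0.001,0,0,0,1],[0,0,-0.002,0,0,0,1],[0,0,-0.002,0,0,0,1],[0,0,-0.002,0,0,0,1]]

```text
time_s: 5.4
tcp_pos: [0.6704, 0.0672, 0.0922]
ee_rot: [[-0.058, -0.998, 0.0], [-0.998, 0.058, 0.0], [-0.0, -0.0, -1.0]]
wrist_force: [-0.9, -0.2, -5.6]
gripper_width: 0.522
```

```bash
python3 o.py; python3 -c "
from station import r
print(r.sense()['wrist_force'])"
```

```text
wrist 5.45 [0.6704 0.0672 0.0921] 0.5211423120533301
top z 0.11828652564066544 ((670.6286010742188, 73.61017608642578), 23.129894256591797) 3780
cube ((670.6817626953125, 55.25851058959961), (41.161685943603516, 73.69379425048828), 88.32577514648438) 0.07524919527631596 5727
top 5.5 [0.6704 0.0672 0.0921] 0.5203724585252957
cube ((659.5150756835938, 55.36861801147461), (62.343772888183594, 77.16712951660156), 30.018030166625977) 0.07582302135189656 109
[-0.49988701  0.09716454 -5.49142691]
```

Request:
play_rows:
  commands:
    - [[0,0,-0.0005,0,0,0,1],[0,0,-0.001,0,0,0,1],[0,0,-0.0015,0,0,0,1],[0,0,-0.002,0,0,0,1],[0,0,-0.002,0,0,0,1]]

```text
time_s: 6.0
tcp_pos: [0.6703, 0.0671, 0.0899]
ee_rot: [[-0.058, -0.998, -0.0], [-0.998, 0.058, -0.0], [0.0, 0.0, -1.0]]
wrist_force: [0.0, -0.7, -5.6]
gripper_width: 0.523
```

Request:
play_rows:
  commands:
    - [[0,0,-0.0005,0,0,0,1],[0,0,-0.0005,0,0,0,1],[0,0,-0.001,0,0,0,1],[0,0,-0.001,0,0,0,1]]

```text
time_s: 6.4
tcp_pos: [0.6704, 0.0671, 0.0898]
ee_rot: [[-0.058, -0.998, 0.0], [-0.998, 0.058, -0.0], [0.0, -0.0, -1.0]]
wrist_force: [-2.4, 0.2, 1.0]
gripper_width: 0.523
```

Contact (force went from −5.6 to +1.0). Release and lift.

Request:
play_rows:
  commands:
    - [[0,0,0,0,0,0,0.4],[0,0,0,0,0,0,0.2],[0,0,0,0,0,0,0],[0,0,0,0,0,0,0],[0,0,0,0,0,0,0]]

```text
time_s: 6.9
tcp_pos: [0.6705, 0.0671, 0.089]
ee_rot: [[-0.058, -0.998, 0.0], [-0.998, 0.058, 0.0], [-0.0, -0.0, -1.0]]
wrist_force: [0.1, 0.9, -0.4]
gripper_width: 0.876
```

Request:
play_rows:
  commands:
    - [[0,0,0.02,0,0,0,0],[0,0,0.05,0,0,0,0],[0,0,0.08,0,0,0,0],[0,0,0.1,0,0,0,0],[0,0,0.11,0,0,0,0]]

```text
time_s: 7.4
tcp_pos: [0.6713, 0.0673, 0.2017]
ee_rot: [[-0.058, -0.998, 0.004], [-0.998, 0.058, 0.001], [-0.001, -0.004, -1.0]]
wrist_force: [0.5, 0.0, -0.7]
gripper_width: 1.001
```

```bash
python3 o.py; python3 -c "
from station import r
print(r.sense()['joints'])"
```

```text
wrist 7.45 [0.6716 0.0673 0.2023] 0.9907597651540905
top z 0.116157385867319 ((670.6625366210938, 73.43830108642578), 22.866790771484375) 2067
cube ((670.9716186523438, 71.7182388305664), (73.79336547851562, 73.08905792236328), 88.72398376464844) 0.07526979143181078 3519
top 7.5 [0.671  0.0673 0.2005] 1.0022481650436854
top z 0.11830354966570068 ((671.7291870117188, 77.93037414550781), 17.60866355895996) 83
cube ((669.62109375, 73.56910705566406), (73.52536010742188, 73.7385482788086), 88.47313690185547) 0.07611801714095351 444
[ 1.94378866e+01  2.75898692e+01  6.12494315e+00  8.78810680e-03
 -6.83539934e+01 -2.27589579e+01]
```

Request:
play_rows:
  commands:
    - [[-0.015,0.02,0,0,0,0.14,1],[-0.03,0.04,0,0,0,0.28,1],[-0.045,0.06,0,0,0,0.42,1],[-0.06,0.08,0,0,0,0.56,1],[-0.077,0.1,0,0,0,0.68,1]]

```text
time_s: 8.0
tcp_pos: [0.5919, 0.1675, 0.1968]
ee_rot: [[0.587, -0.81, -0.003], [-0.81, -0.587, -0.001], [-0.001, 0.003, -1.0]]
wrist_force: [0.3, 0.1, -0.5]
gripper_width: 0.627
```

Request:
play_rows:
  commands:
    - [[-0.015,0.02,0,0,0,0.14,1],[-0.03,0.04,0,0,0,0.28,1],[-0.045,0.06,0,0,0,0.42,1],[-0.06,0.08,0,0,0,0.56,1],[-0.077,0.099,0,0,0,0.67,1]]

```text
time_s: 8.5
tcp_pos: [0.515, 0.2664, 0.197]
ee_rot: [[0.963, -0.271, -0.003], [-0.271, -0.963, -0.002], [-0.002, 0.003, -1.0]]
wrist_force: [-0.1, 0.0, 0.0]
gripper_width: 0.168
```

Request:
play_rows:
  commands:
    - [[0,0,0,0,0,0,1],[0,0,0,0,0,0,1]]

```text
time_s: 8.7
tcp_pos: [0.5156, 0.266, 0.1977]
ee_rot: [[0.961, -0.275, -0.002], [-0.275, -0.961, -0.002], [-0.001, 0.002, -1.0]]
wrist_force: [-0.5, -0.8, -0.8]
gripper_width: 0.03
```

```bash
cat > hk.py <<'E'
from h import *
import sys
def hook(n):
    im,P,K,T=cap(n); s=r.sense(); print(n,s["time_s"],s["tcp_pos"].round(4),np.degrees(np.arctan2(s["ee_rot"][1][1],s["ee_rot"][0][1])).round(1))
    g=((P[...,2]>.007)&(P[...,2]<.028)&(abs(P[...,0]-.55)<.1)).astype(np.uint8)
    g[:,:]*=((P[...,1]<.45)&(P[...,1]>-.31)).astype(np.uint8)
    N,L,S,C=cv2.connectedComponentsWithStats(g)
    for i in range(1,N):
        if S[i,4]<500: continue
        p=P[L==i]; c,w,a=cv2.minAreaRect((p[:,:2]*1000).astype(np.float32)); 
        print(S[i,4],C[i].round(),np.round(c,1),np.round(w,1),round(a,1))
    if len(sys.argv)>1: save(sys.argv[1]+n,im)
hook("wrist"); hook("top")
E
python3 hk.py h1; python3 -c "
from station import r
s=r.sense();print(s['joints'],s['gripper_width'])"
```

```text
wrist 8.75 [0.5161 0.2656 0.1979] -106.0
7833 [279. 219.] [529.5 310.6] [186.2  83.2] 73.8
918 [535. 213.] [460.5  53. ] [25.  50.4] 13.1
top 8.8 [0.5164 0.2654 0.1981] -106.1
746 [173. 281.] [519.  268.9] [106.6  71.2] 67.3
[ 4.31773906e+01  1.88436861e+01 -8.03081049e+00 -2.05427661e-03
 -6.32156470e+01  3.07587651e+01] 0.01409344933798639
```

View pics/h1wrist.png

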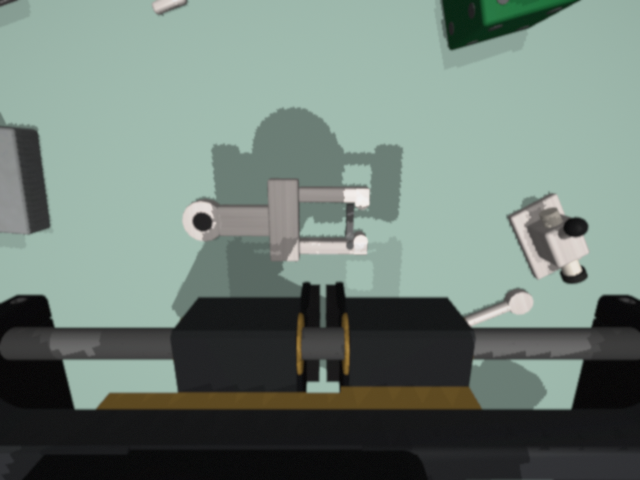

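Request:
play_rows:
  commands:
    - [[0,0,-0.045,0,0,0,1],[0,0,-0.09,0,0,0,1],[0,0,-0.135,0,0,0,1],[0,0,-0.155,0,0,0,1],[0,0,-0.165,0,0,0,1]]

```text
time_s: 9.3
tcp_pos: [0.5156, 0.2641, 0.031]
ee_rot: [[0.961, -0.277, -0.004], [-0.277, -0.961, -0.004], [-0.003, 0.005, -1.0]]
wrist_force: [0.3, 0.2, 1.0]
gripper_width: 0.008
```

Request:
play_rows:
  commands:
    - [[0,0,-0.005,0,0,0,1],[0,0,-0.01,0,0,0,1],[0,0,-0.016,0,0,0,1],[0,0,-0.022,0,0,0,1],[0,0,-0.024,0,0,0,1]]

```text
time_s: 9.8
tcp_pos: [0.5162, 0.2661, 0.0099]
ee_rot: [[0.961, -0.275, 0.0], [-0.275, -0.961, 0.0], [-0.0, -0.0, -1.0]]
wrist_force: [-0.6, 0.2, -0.4]
gripper_width: 0.008
```

Request:
play_rows:
  commands:
    - [[0,0,0,0,0,0,0.88],[0,0,0,0,0,0,0.88],[0.002,-0.008,0,0,0,0.02,0.88],[0.005,-0.02,0,0,0,0.045,0.88],[0.009,-0.036,0,0,0,0.07,0.88]]

```text
time_s: 10.3
tcp_pos: [0.5262, 0.2314, 0.0106]
ee_rot: [[0.979, -0.205, 0.003], [-0.205, -0.979, 0.002], [0.002, -0.003, -1.0]]
wrist_force: [-0.7, 2.0, 0.1]
gripper_width: 0.116
```

Request:
play_rows:
  commands:
    - [[0.004,-0.016,0,0,0,0.025,0.88],[0.008,-0.032,0,0,0,0.05,0.88],[0.012,-0.048,0,0,0,0.075,0.88],[0.016,-0.064,0,0,0,0.1,0.88],[0.02,-0.08,0,0,0,0.13,0.88]]

```text
time_s: 10.8
tcp_pos: [0.5461, 0.1506, 0.0105]
ee_rot: [[0.997, -0.077, 0.002], [-0.077, -0.997, 0.002], [0.002, -0.002, -1.0]]
wrist_force: [0.2, 2.5, 0.5]
gripper_width: 0.119
```

```bash
python3 hk.py; python3 -c "
from station import r
s=r.sense();print(s['wrist_force'],s['gripper_width'])"
```

```text
wrist 10.85 [0.5459 0.1483 0.0104] -94.5
1155 [454.  97.] [634.6  77. ] [74.6 14.5] 76.7
14686 [226. 282.] [561.8 201.5] [175.7  43.4] 86.0
539 [322. 369.] [511.3 152.4] [14.  13.5] 82.1
top 10.9 [0.5456 0.149  0.0103] -94.6
[-0.07531478  0.41246093 -0.48084495] 0.12311401848983138
```

Request:
play_rows:
  commands:
    - [[0.003,-0.016,0,0,0,0.015,0.88],[0.007,-0.034,0,0,0,0.03,0.88],[0.011,-0.052,0,0,0,0.045,0.88],[0.015,-0.07,0,0,0,0.06,0.88],[0.018,-0.088,0,0,0,0.075,0.88]]

```text
time_s: 11.4
tcp_pos: [0.5641, 0.063, 0.0104]
ee_rot: [[1.0, -0.003, 0.002], [-0.003, -1.0, 0.001], [0.002, -0.001, -1.0]]
wrist_force: [0.5, 2.8, -0.1]
gripper_width: 0.116
```

Request:
play_rows:
  commands:
    - [[0.002,-0.018,0,0,0,0.015,0.88],[0.004,-0.036,0,0,0,0.03,0.88],[0.006,-0.054,0,0,0,0.045,0.88],[0.008,-0.072,0,0,0,0.055,0.88],[0.01,-0.09,0,0,0,0.055,0.88]]

```text
time_s: 11.9
tcp_pos: [0.574, -0.0271, 0.0104]
ee_rot: [[0.999, 0.051, 0.002], [0.051, -0.999, 0.001], [0.002, -0.001, -1.0]]
wrist_force: [-0.9, 3.9, 0.7]
gripper_width: 0.117
```

Request:
play_rows:
  commands:
    - [[0.002,-0.018,0,0,0,0,0.88],[0.004,-0.036,0,0,0,0,0.88],[0.006,-0.054,0,0,0,0,0.88],[0.008,-0.07,0,0,0,0,0.88],[0.009,-0.08,0,0,0,0,0.88]]

```text
time_s: 12.4
tcp_pos: [0.5829, -0.1081, 0.0103]
ee_rot: [[0.999, 0.051, 0.001], [0.051, -0.999, 0.0], [0.001, -0.0, -1.0]]
wrist_force: [-0.5, 5.5, 3.0]
gripper_width: 0.125
```

```bash
python3 hk.py h2; python3 -c "
from station import r
s=r.sense();print(s['wrist_force'],s['gripper_width'])"
```

```text
wrist 12.45 [ 0.5828 -0.1093  0.0102] -87.1
709 [  9. 170.] [641.3  36. ] [ 4.3 17.3] 82.7
16030 [219. 281.] [592.7 -53.2] [ 45.4 180.9] 3.2
605 [583. 300.] [ 592.9 -237.1] [ 6.9 10.1] 59.4
514 [322. 369.] [ 548.5 -110.3] [12.6 13. ] 3.4
top 12.5 [ 0.5825 -0.1089  0.01  ] -87.1
[3.75166028e-05 2.43364227e-01 1.15077689e-01] 0.12249365588244701
```

View pics/h2top.png

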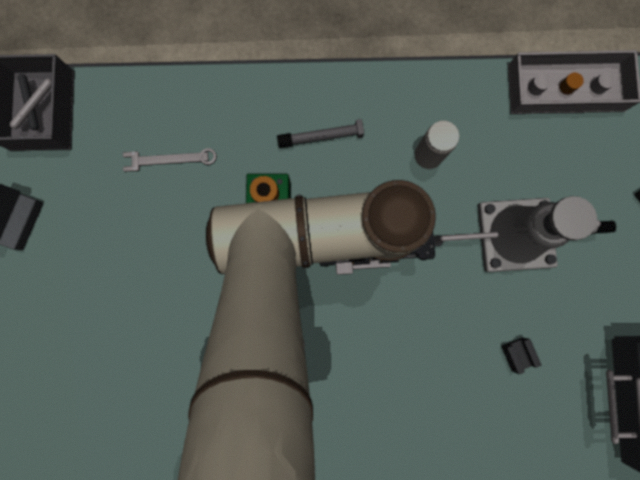

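Request:
play_rows:
  commands:
    - [[0.001,-0.01,0,0,0,0,0.88],[0.002,-0.02,0,0,0,0,0.88],[0.003,-0.028,0,0,0,0,0.88],[0.003,-0.03,0,0,0,0,0.9],[0.003,-0.026,0,0,0,0,1]]

```text
time_s: 13.0
tcp_pos: [0.5852, -0.1349, 0.0098]
ee_rot: [[0.999, 0.05, -0.0], [0.05, -0.999, -0.001], [-0.0, 0.0, -1.0]]
wrist_force: [-0.9, 0.0, 0.7]
gripper_width: 0.068
```

Request:
play_rows:
  commands:
    - [[0,0,0,0,0,0,1],[0,0,0,0,0,0,1],[0,0,0.01,0,0,0,1],[0,0,0.03,0,0,0,1],[0,0,0.06,0,0,0,1]]

```text
time_s: 13.5
tcp_pos: [0.5841, -0.1339, 0.0697]
ee_rot: [[0.999, 0.051, -0.004], [0.051, -0.999, -0.0], [-0.004, -0.0, -1.0]]
wrist_force: [0.5, -0.3, 0.5]
gripper_width: 0.004
```

Request:
play_rows:
  commands:
    - [[0,0.01,0.04,0,0,-0.14,1],[0,0.03,0.08,0,0,-0.29,1],[0,0.05,0.12,0,0,-0.43,0.7],[0,0.065,0.12,0,0,-0.58,0.5],[0,0.075,0.12,0,0,-0.72,0.5]]

```text
time_s: 14.0
tcp_pos: [0.586, -0.0577, 0.193]
ee_rot: [[0.782, -0.624, 0.005], [-0.624, -0.782, 0.001], [0.003, -0.004, -1.0]]
wrist_force: [-0.2, 0.9, -0.8]
gripper_width: 0.192
```

Request:
play_rows:
  commands:
    - [[0,0,0,0,0,-0.14,0.5],[0,0,0,0,0,-0.29,0.5],[0,0,0,0,0,-0.43,0.5],[0,0,0,0,0,-0.58,0.5],[0,0,0,0,0,-0.72,0.5]]

```text
time_s: 14.5
tcp_pos: [0.5852, -0.0589, 0.1909]
ee_rot: [[0.175, -0.984, 0.001], [-0.984, -0.175, -0.0], [0.0, -0.001, -1.0]]
wrist_force: [-0.5, 0.8, 1.1]
gripper_width: 0.488
```

```bash
python3 hk.py h3; python3 -c "
from station import r
s=r.sense();print(s['joints'],s['gripper_width'])"
```

```text
wrist 14.55 [ 0.5852 -0.0589  0.1908] -170.1
8367 [338. 191.] [575.4 -81.8] [ 84.1 186.2] 3.1
top 14.6 [ 0.5853 -0.0589  0.1908] -169.5
[ 1.00226755e+01  1.98351061e+01 -7.66825034e+00  1.28322060e-02
 -6.24508782e+01  4.22604786e-01] 0.49676435963154086
```

View pics/h3wrist.png

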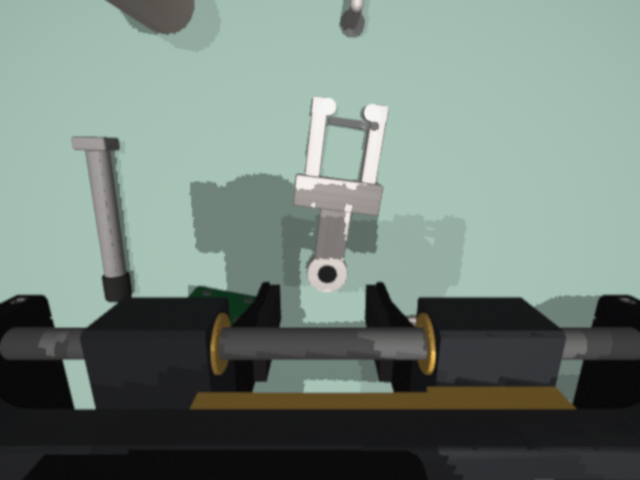

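Request:
play_rows:
  commands:
    - [[-0.005,0.001,-0.03,0,0,-0.06,0.5],[-0.011,0.0015,-0.07,0,0,-0.12,0.5],[-0.011,0.0015,-0.115,0,0,-0.12,0.5],[-0.011,0.0015,-0.145,0,0,-0.12,0.5],[-0.011,0.0015,-0.155,0,0,-0.12,0.5]]

```text
time_s: 15.1
tcp_pos: [0.572, -0.0577, 0.032]
ee_rot: [[0.064, -0.998, -0.006], [-0.998, -0.064, -0.001], [0.0, 0.006, -1.0]]
wrist_force: [-0.1, -0.8, -0.4]
gripper_width: 0.502
```

Request:
play_rows:
  commands:
    - [[0,0,-0.006,0,0,0,0.5],[0,0,-0.012,0,0,0,0.5],[0,0,-0.018,0,0,0,0.5],[0,0,-0.025,0,0,0,0.5],[0,0,-0.028,0,0,0,0.5]]

```text
time_s: 15.6
tcp_pos: [0.5744, -0.0574, 0.0069]
ee_rot: [[0.062, -0.998, 0.0], [-0.998, -0.062, 0.0], [-0.0, -0.0, -1.0]]
wrist_force: [-0.7, -0.1, -0.3]
gripper_width: 0.499
```

Request:
play_rows:
  commands:
    - [[0,0,0,0,0,0,0.55],[0,0,0,0,0,0,0.65],[0,0,0,0,0,0,1],[0,0,0,0,0,0,1],[0,0,0,0,0,0,1]]

```text
time_s: 16.1
tcp_pos: [0.5745, -0.0574, 0.0073]
ee_rot: [[0.062, -0.998, 0.0], [-0.998, -0.062, 0.0], [-0.0, -0.0, -1.0]]
wrist_force: [-0.1, 0.4, 1.7]
gripper_width: 0.338
```

Request:
play_rows:
  commands:
    - [[0.002,-0.005,0,0,0,-0.01,1],[0.005,-0.014,0,0,0,-0.01,1],[0.0075,-0.025,0,0,0,-0.01,1],[0.009,-0.035,0,0,0,-0.01,1],[0.0095,-0.04,0,0,0,-0.01,1]]

```text
time_s: 16.6
tcp_pos: [0.5846, -0.0982, 0.0073]
ee_rot: [[0.051, -0.999, 0.001], [-0.999, -0.051, 0.0], [-0.0, -0.001, -1.0]]
wrist_force: [-0.5, 4.9, 3.8]
gripper_width: 0.343
```

```bash
cat > g.py <<'E'
from h import *
import sys
im,P,K,T=cap("wrist"); s=r.sense(); print(s["time_s"],s["tcp_pos"].round(4),s["gripper_width"],s["wrist_force"])
g=((P[...,2]>.012)&(P[...,2]<.026)&(abs(P[...,0]-.585)<.06)&(P[...,1]<s["tcp_pos"][1]-.01)).astype(np.uint8)
N,L,S,C=cv2.connectedComponentsWithStats(g)
for i in range(1,N):
    if S[i,4]<300: continue
    p=P[L==i]; c,w,a=cv2.minAreaRect((p[:,:2]*1000).astype(np.float32)); print(S[i,4],C[i].round(),np.round(c,1),np.round(w,1),round(a,1),p.min(0).round(4),p.max(0).round(4))
b=P[(P[...,2]>.036)&(P[...,2]<.055)&(abs(P[...,0]-.592)<.025)&(P[...,1]<-.225)&(P[...,1]>-.31)]
if len(b)>20:print("bar",cv2.minAreaRect((b[:,:2]*1000).astype(np.float32)),b[:,1].max())
save(sys.argv[1],im)
E
python3 g.py g1
```

```text
16.65 [ 0.5846 -0.0988  0.0073] 0.3418881633349667 [0.99525596 0.60068328 2.05566754]
28058 [324. 176.] [ 587.4 -161.8] [ 84.3 107.8] 2.8 [ 0.5433 -0.2169  0.012 ] [ 0.6285 -0.1088  0.026 ]
```

View pics/g1.png

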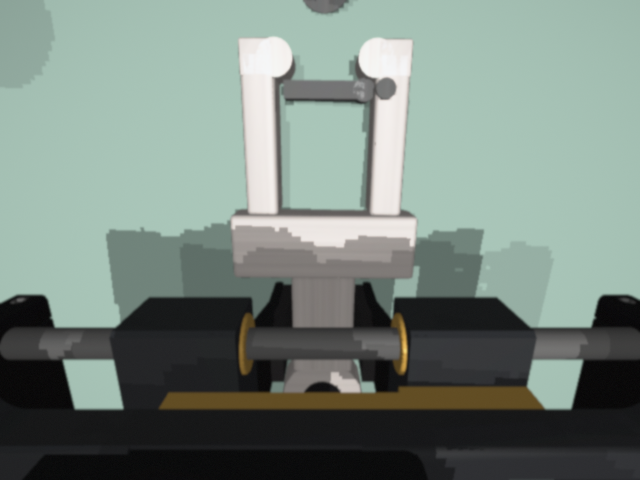

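Request:
play_rows:
  commands:
    - [[0.0005,-0.008,0,0,0,0,1],[0.001,-0.016,0,0,0,0,1],[0.0012,-0.024,0,0,0,0,1],[0.0016,-0.032,0,0,0,0,1],[0.002,-0.04,0,0,0,0,1]]

```text
time_s: 17.15
tcp_pos: [0.586, -0.1369, 0.0073]
ee_rot: [[0.052, -0.999, 0.001], [-0.999, -0.052, 0.001], [-0.001, -0.001, -1.0]]
wrist_force: [-1.0, 10.5, 6.6]
gripper_width: 0.341
```

Request:
play_rows:
  commands:
    - [[0.0004,-0.006,0,0,0,0,1],[0.0007,-0.013,0,0,0,0,1],[0.001,-0.02,0,0,0,0,1],[0.0014,-0.026,0,0,0,0,1],[0.0016,-0.032,0,0,0,0,1]]

```text
time_s: 17.65
tcp_pos: [0.5868, -0.1682, 0.0073]
ee_rot: [[0.051, -0.999, -0.001], [-0.999, -0.051, 0.002], [-0.002, 0.001, -1.0]]
wrist_force: [-2.7, 9.2, 7.5]
gripper_width: 0.34
```

```bash
python3 g.py g2
```

```text
17.7 [ 0.5867 -0.1693  0.0073] 0.342372131559901 [-2.43120792  5.09050797  5.90419784]
27760 [326. 178.] [ 589.2 -232. ] [ 84.5 106.9] 2.3 [ 0.5456 -0.2865  0.012 ] [ 0.6304 -0.1793  0.0259]
bar ((592.3609008789062, -261.93035888671875), (10.031229019165039, 54.44109344482422), 2.983677864074707) -0.23473938255581367
```

View pics/g2.png

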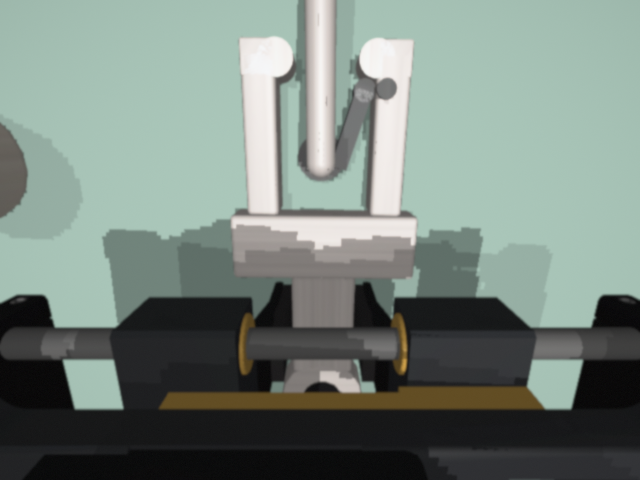

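Request:
play_rows:
  commands:
    - [[0.0002,-0.003,0,0,0,0,1],[0.0003,-0.006,0,0,0,0,1],[0.0005,-0.009,0,0,0,0,1],[0.0006,-0.012,0,0,0,0,1],[0.0006,-0.012,0,0,0,0,1]]

```text
time_s: 18.2
tcp_pos: [0.588, -0.1815, 0.0073]
ee_rot: [[0.052, -0.999, 0.0], [-0.999, -0.052, -0.0], [0.0, -0.0, -1.0]]
wrist_force: [-0.6, 3.8, 4.9]
gripper_width: 0.338
```

```bash
python3 g.py g3; python3 -c "
import cv2;a=cv2.imread('pics/g3.png');cv2.imwrite('pics/g3c.png',a[0:240,200:450])"
```

```text
18.25 [ 0.588  -0.1815  0.0073] 0.33649223631649594 [-1.15283893  2.48933435  4.99982549]
27524 [324. 178.] [ 590.7 -245.1] [ 84.1 108.3] 2.6 [ 0.5471 -0.3002  0.012 ] [ 0.6317 -0.1915  0.0259]
bar ((592.7158203125, -268.73101806640625), (10.01743221282959, 67.0578842163086), 2.956369400024414) -0.23517437011368691
```

View pics/g3c.png

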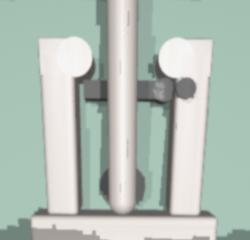

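The gate has shut behind the leg. Release and retreat.

Request:
play_rows:
  commands:
    - [[0,0,0,0,0,0,0.62],[0,0,0,0,0,0,0.55],[0,0,0,0,0,0,0.5],[0,0,0,0,0,0,0.5],[0,0,0,0,0,0,0.5]]

```text
time_s: 18.75
tcp_pos: [0.5878, -0.1815, 0.0067]
ee_rot: [[0.052, -0.999, -0.001], [-0.999, -0.052, -0.0], [0.0, 0.001, -1.0]]
wrist_force: [-0.4, 0.5, 1.0]
gripper_width: 0.493
```

Request:
play_rows:
  commands:
    - [[0,0,0.01,0,0,0,0.5],[0,0,0.03,0,0,0,0.5],[0,0,0.07,0,0,0,0.5],[0,0,0.11,0,0,0,0.5],[0,0,0.15,0,0,0,0.5]]

```text
time_s: 19.25
tcp_pos: [0.5879, -0.1814, 0.1594]
ee_rot: [[0.052, -0.999, 0.001], [-0.999, -0.052, -0.0], [0.0, -0.001, -1.0]]
wrist_force: [0.7, 0.6, 0.1]
gripper_width: 0.5
```

Request:
play_rows:
  commands:
    - [[0,0,0.01,0,0,0,0.5],[0,0,0.02,0,0,0,0.5],[0,0,0.02,0,0,0,0.5],[0,0,0.02,0,0,0,0.5],[0,0,0.02,0,0,0,0.5]]

```text
time_s: 19.75
tcp_pos: [0.5871, -0.1812, 0.1752]
ee_rot: [[0.052, -0.999, -0.003], [-0.999, -0.052, 0.0], [-0.001, 0.003, -1.0]]
wrist_force: [0.2, -0.3, -0.1]
gripper_width: 0.498
```

```bash
python3 g.py g4; python3 o.py; python3 -c "
import cv2;a=cv2.imread('pics/g4.png');cv2.imwrite('pics/g4c.png',a[0:320,150:500])"
```

```text
19.8 [ 0.5873 -0.1813  0.1753] 0.49814722402177297 [0.20107941 0.42286096 0.3940531 ]
2600 [371.  41.] [ 560.9 -344. ] [59.3 45.9] 3.3 [ 0.5307 -0.3684  0.0121] [ 0.5899 -0.3199  0.026 ]
1631 [283.  48.] [ 623.  -336.8] [39.9 43.4] 89.7 [ 0.6014 -0.3569  0.0124] [ 0.6448 -0.317   0.026 ]
6385 [322. 163.] [ 589.4 -245.4] [ 83.6 108.4] 0.7 [ 0.5471 -0.2998  0.012 ] [ 0.6309 -0.1914  0.022 ]
bar ((592.557861328125, -272.6890869140625), (9.350059509277344, 74.97863006591797), 2.5878260135650635) -0.23517783786211394
wrist 19.85 [ 0.5874 -0.1813  0.1755] 0.5026112436467771
top 19.9 [ 0.5876 -0.1813  0.1757] 0.49648639493518393
```

View pics/g4c.png

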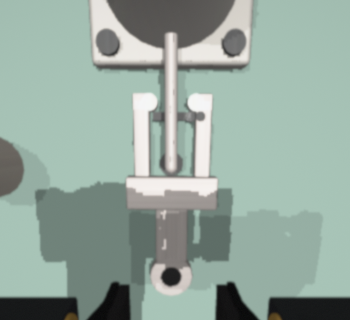

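Run:
```python
from h import *
im,P,K,T=cap("scene"); i=im.astype(int)
m=(i[...,0]>i[...,2]*1.25)&(P[...,2]>.08)&(P[...,2]<.13)&(abs(P[...,0]-.67)<.05)&(abs(P[...,1]-.075)<.05)
q=P[m]; print(len(q),np.percentile(q[:,2],98)); t=q[q[:,2]>.108]; print(cv2.minEnclosingCircle((t[:,:2]*1000).astype(np.float32)))
r.finish_job()
```

```text
394 0.11613828170873072
((671.5545043945312, 74.88794708251953), 23.91957664489746)
the job is handed in; nothing more can be done
```

The job is handed in, about 20 s into the run. `finish_job` reports no verdict, so this rests on my own camera checks.

- **Washers:** the stack stands upright and released on the green cube. In the last scene picture its centre was at (0.672, 0.075), within about 2 mm of the cube's centre, and its top at 0.116 m (about 0.115 expected). My last wrist and top pictures did not show the stack, so I took the scene picture to check it.
- **Hook:** I dragged it flat along the glass through the gap between cube and plunger with shut fingertips standing in its throat. I then gripped its shank at glass height and pushed it straight onto the leg. This means I gripped the shank, rather than only standing astride it.
- **Gate:** the pictures show it swung open by the leg, then shut behind it. The leg sits close to the throat's rear wall, at about hook x −23 mm, and close to its middle line. The hook lies flat and the robot is clear of everything.
- **Other loose things:** nothing came near them on the paths I used, but I did not measure their positions again at the end.
- **Disagreements:** the cameras differ by about 2–4 mm. I also picked up the washer stack about 6 mm off the pads' centre, and corrected for that when placing it.

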